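# Dial open the bench lockbox by feel

## Robot

A 7-joint arm with a two-finger parallel gripper is mounted at the origin on a cart in front of the work surface, level with it; the furniture and walls round the work are solid. World frame = base frame: x ahead of the robot, y to its left, z up, the work surface at z = 0. Lengths are in m, angles in rad, forces in N, time in s.
With the tool pointing down it reaches from about 0.4 to 0.85 m from the base axis. Payload 6.9 kg.
Tool frame: the origin (TCP) lies midway between the tips of the shut fingers; the grasp point (between the pads) lies behind it (ctrl.pinch_z is the z of the grasp point in the tool frame, in m); z points along the fingers, y is the line along which they close (so a half turn about z gives the same grasp; the last joint's range is limited). The gripper opens to 85 mm and grips with 20 to 120 N. Pads are 22 mm wide; open, the fingers measure 114 mm over their backs; the gripper's body (76 mm by 85 mm) begins 54 mm behind the grasp point. The pads swing forward as they close: fully open they stand 13 mm farther back than shut.
Start: joints at [1.45, 0.507, -0.238, 1.5, 0.126, 1.149, -0.155], TCP at [0.14, -0.609, 0.231] pointing down, gripper open.
Joint ranges: [-3.08, 3.08], [-0.24, 2.05], [-1.43, 1.35], [0, 2.5], [-1.52, 4.66], [0.17, 1.96], [-2.89, 2.89]. Speed limits (rad/s): [2.39, 2.39, 3.14, 3.14, 3.14, 3.14, 3.14].

## Interface

Orientations are given as a unit quaternion [w, x, y, z].
In Python, from station import ctrl, get_state, vision, ticket, models gives the robot as it stands. Calls block until the motion is done:
- ctrl.movep(position, orientation): joint-space move of the TCP to a pose.
- ctrl.movel(position, frame=None, max_speed=0.15): straight line of the TCP; frame=None keeps the orientation; max_speed is the mean speed in m/s.
- ctrl.set_joints(angles): joint-space move.
- ctrl.ungrasp() and ctrl.close_gripper(force=None): open the fingers fully, or close them until they stop; force is the grip in N (None keeps the last).
- ctrl.pause(seconds).
- ctrl.ik(position, orientation): joint angles nearest the present ones, or None.
- get_state(): the state.
- vision.grab_frame(name): name is "scene" or "top"; returns (picture, depth): 400x640x3 uint8, blue, green, red; 400x640 float32, m along the optical axis (not along the pixel's ray), 0 where there is no reading.
- vision.camera_info(name): a dict with "mtx" (3x3 intrinsics, pixels), "R" (3x3) and "t" (3): a world point X has camera coordinates R X + t. Camera axes: x right, y down, z forward; pixel columns grow to the right and rows downward; lengths in m; the calibration is good to about 2 mm. A picture is of the moment at which its call begins. camera_info takes no time and is no camera call.
A pose or a line that the arm cannot do raises ctrl.Unreachable and nothing moves.
- ticket.close_job(): hands the job in; it is judged then, once.
Trained networks look in the newest picture that a camera, given by its name, has taken for a name from the list of things; names that differ only in an ending like _2 or _b are one class to them, and where a whole thing is asked for, a point or a joint stands for the part that bears it (a point fixed in the world has none). Each returns a list of dicts, best first, with "p" (0 to 1); they miss things now and then, are a little off and sometimes report something else, mostly with a low value. They report only what shows in the picture. A call takes as long as a camera call.
- models.recognise(camera, target): "point" ([column, row] in pixels, amid what is visible of it).
- models.masks_of(camera, target): "mask" (400x640 bool, what is visible of it) and "point" ([column, row] in pixels, amid what is visible of it).
The state is a dict: "time": time; "qpos": joint angles; "qd": joint speeds; "tau": joint torques, N m; "tcp_pos": TCP position; "eef_rot": TCP orientation; "contact_force": force on the tool from outside, world axes, zero at the start; "wrist_torque": the same for the moment, N m; "width": finger opening in m; "gripper_force": force on a finger pad.
Only numpy, scipy, OpenCV 4.12 (cv2) and the standard library are available. Lean on these libraries where they do the work, as an engineer would, in place of code of your own. Each camera call takes 0.05 s, during which the arm holds its last target. There are 200 camera calls.

## Task

Unlock the bench lockbox by feel: turn the dial's crank anticlockwise until it comes up against the first stop, then clockwise past the long mark once and on until it comes up against the second stop, then anticlockwise again to the long mark, and slide the bolt knob all the way towards the dial. Turn gently and ease off as soon as a stop is felt, never pushing against a stop with more than 20 N. Leave the glassware around the box undisturbed.

Things in the scene. Friction and masses are not known exactly. Their poses are not given: they have to be found in the camera images.
- lockbox: grey steel lockbox fixed on the table, 154 x 234 x 72 mm (depth x, width y, height z), with a dial and a bolt on its flat top. Origin: centre of its underside; x points away from the side with the blank plate (away from the robot at yaw 0), y to the left seen from that side, z up
- dial_axis (a point): point on the dial's vertical axis, at the top face of the black dial plate (104 mm across), 82 mm above the box's underside and 35 mm left (+y) of the box's centre. Round it lies a 132 mm flat bezel with 12 marks every 30 degrees; the one long, thick mark lies on the box's +x side (away from the robot)
- crank (a point): centre of the dial's upright black crank knob: 20 mm thick, reaching 20 mm above and below this point, its foot 4 mm above the dial plate, 36 mm from the dial's axis. It spins freely on its pin, so a hand that holds it can go round in a circle at constant orientation
- dial (a joint): dial angle in rad: 0 = crank at the long mark, positive = anticlockwise from above; counts on over full turns. It drags hidden wheels, picked up one by one: turning takes 1 N at the crank when free, up to 4 N with both wheels, without any stop. The last number is the long mark, reached anticlockwise from the second stop: 0 rad, within about 0.1
- bolt_knob (a point): point on the bolt's upright steel knob, 26 mm above the box's top face (72 mm above its underside). The knob is 16 mm thick with a 19 mm cap and rises from 9 to 42 mm above that face, on a 20 mm wide flat bar; the only thing near is a 17 mm high steel staple, 30 mm farther out, that holds the bar's end
- bolt (a joint): travel of the bolt in m: 0 = locked, 0.016 = drawn fully towards the dial (box's +y), unlocked. It slides with 1.5 N of friction and stays where it is left; with a wrong combination it is blocked after 3 mm. With the bolt drawn the dial is blocked
- first_stop: unseen sprung pin in the box that ends the anticlockwise turn; origin on the dial's axis at the underside. From the start it is met at a dial angle between +3.2 and +6.2 rad, hidden, new each time, to be felt: the crank stiffens by about 4 N per mm. Stopping over 0.1 rad short leaves the lock shut; easing off is harmless
- second_stop: unseen sprung pin that ends the clockwise turn; origin on the dial's axis at the underside. After the first stop it is met at a dial angle between -3.4 and -1.8 rad, hidden, new each time, to be felt: the crank stiffens by about 4 N per mm. Stopping over 0.1 rad short leaves the lock shut; easing off is harmless
- erlenmeyer: stoppered glass flask, 69 mm wide, 143 mm tall, standing to the right of the box; leave it alone. Origin: centre of its underside
- beaker: small glass beaker, 53 mm wide, 64 mm tall, to the right of the box; leave it alone. Origin: centre of its underside
- petri: closed glass petri dish, 91 mm wide, 16 mm tall, behind the box; leave it alone. Origin: centre of its underside

How it is judged:
By the outcome, as a careful person would: the job done as asked, in the order asked, and still so for the second after the job is handed in, with the robot touching nothing.
It also fails if it takes over 72 s, if anything falls off the work surface, if the arm or the gripper's body presses on something with over 40 N, if the wrist force passes 120 N, or if a joint passes its speed limit or range.

## Working session

There is one attempt and no reset: what is moved stays moved. The work goes in short steps, each a Python script; the robot and the scene stay as the last script left them, time stands still between calls to the robot, and variables do not carry over. Pictures are saved under pics/ and viewed, at most 10 in all, crops included, and the job is handed in when it is done.

```bash
ls; mkdir -p pics; python3 - <<'E'
from station import ctrl,get_state,vision,models
import cv2,numpy as np
print(get_state(), ctrl.pinch_z)
for c in ["scene","top"]:
    im,d=vision.grab_frame(c); cv2.imwrite(f"pics/{c}0.png",im)
    i=vision.camera_info(c); M=i["mtx"];R=i["R"];t=i["t"]
    print(c,M,R,t)
    for n in ["lockbox","dial_axis","crank","bolt_knob","erlenmeyer","beaker","petri"]:
        for r in models.recognise(c,n)[:2]:
            u,v=r["point"]; z=d[int(v),int(u)]
            X=R.T@(z*np.linalg.inv(M)@[u,v,1]-t)
            print(c,n,round(r["p"],2),np.round(r["point"],1),round(float(z),3),X.round(4))
E
```

```text
pics
{'time': 0.0, 'qpos': array([ 1.45047762,  0.50834644, -0.23750033,  1.50114841,  0.12568234,
        1.14891642, -0.1548088 ]), 'qd': array([ 4.53999306e-04,  7.50774200e-04,  2.04033792e-04, -2.02764987e-05,
        2.26067355e-03,  5.54468083e-04, -1.03701239e-03]), 'tau': array([-2.35325888e-04, -6.20610380e+01, -2.18707971e+00, -2.49661088e+01,
        1.26316206e-02,  1.21920265e-02, -2.23528268e-06]), 'tcp_pos': array([ 0.13973936, -0.60864654,  0.23041812]), 'eef_rot': array([-9.08374127e-04,  9.93633124e-01,  1.12660445e-01, -1.19533795e-04]), 'contact_force': array([-1.04772116,  0.26419625,  0.8227472 ]), 'wrist_torque': array([ 0.06977971,  0.03657166, -0.01605767]), 'gripper_force': 0.0, 'width': 0.08543884520822705} -0.0187
scene [[415.88424587   0.         315.75695405]
 [  0.         415.88424587 205.48454324]
 [  0.           0.           1.        ]] [[-0.80829402 -0.58877546  0.00205735]
 [-0.26724307  0.36376369 -0.8923324 ]
 [ 0.52463503 -0.72181676 -0.45137418]] [0.27646323 0.35575902 0.41849995]
scene lockbox 0.98 [326.7 252.8] 0.767 [ 0.4619 -0.1985  0.08
[... 558 characters left out ...]
    317.66364332]
 [  0.         421.60331171 195.82547524]
 [  0.           0.           1.        ]] [[-0.00285045 -0.99996152 -0.00829601]
 [-0.99603304  0.00357689 -0.08891224]
 [ 0.0889385   0.00800966 -0.99600491]] [-0.2952867   0.57949002  1.09106615]
top lockbox 0.69 [299.6 221.1] 1.052 [ 0.5102 -0.2524  0.0829]
top dial_axis 0.85 [303.4 226.9] 1.054 [ 0.4958 -0.2617  0.0794]
top crank 0.86 [286.3 221.8] 1.049 [ 0.5085 -0.2194  0.0859]
top bolt_knob 0.54 [334.4 230. ] 1.019 [ 0.4876 -0.3381  0.1133]
top erlenmeyer 0.7 [406.7 210.3] 1.072 [ 0.5374 -0.5238  0.0625]
top beaker 0.57 [399.4 246.5] 1.127 [ 0.444  -0.5151 -0.0008]
top petri 0.57 [243.6 135.8] 1.143 [ 0.7435 -0.0968  0.0138]
```

```bash
python3 - <<'E'
import cv2,numpy as np
a=cv2.imread("pics/scene0.png")[170:340,220:440]; b=cv2.imread("pics/top0.png")[160:290,220:440]
f=lambda i:cv2.resize(i,None,fx=3.6,fy=3.6,interpolation=cv2.INTER_CUBIC)
cv2.imwrite("pics/a.png",f(a)[:600]);cv2.imwrite("pics/b.png",f(b))
E
```

```text
(no output)
```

View pics/a.png

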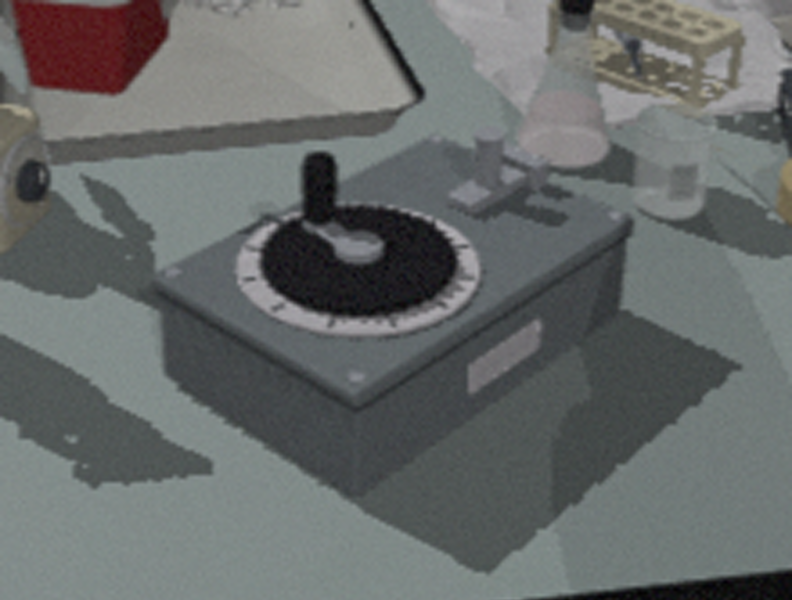

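View pics/b.png

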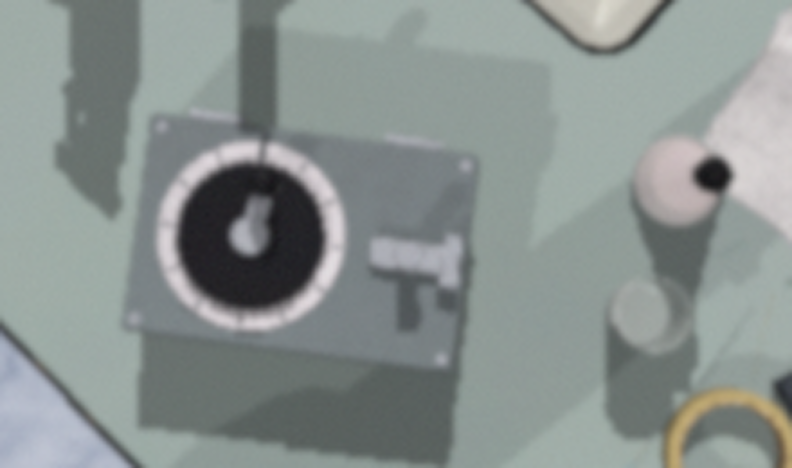

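Scene crop: the box is turned a little, the crank knob is at (319,187), close to the long mark, and the bolt knob is at (489,155). The top crop shows the dial centre at (250,236) and the long mark at (263,145). Next I'll measure from both depth views.

```bash
cat > meas.py <<'E'
from station import vision
import cv2,numpy as np
def cloud(c):
    im,d=vision.grab_frame(c); i=vision.camera_info(c)
    v,u=np.mgrid[0:400,0:640]; P=np.stack([u,v,np.ones_like(u)],-1)@np.linalg.inv(i["mtx"]).T*d[...,None]
    X=(P-i["t"])@i["R"]; X[d==0]=np.nan
    return im,X
def circle(p):
    A=np.c_[2*p,np.ones(len(p))]; s=np.linalg.lstsq(A,(p**2).sum(1),rcond=None)[0]
    return s[:2],np.sqrt(s[2]+s[0]**2+s[1]**2)
def pix(c,X):
    i=vision.camera_info(c); q=i["mtx"]@(i["R"]@np.array(X)+i["t"]); return q[:2]/q[2]
E
python3 - <<'E'
from meas import *
for c in ["scene","top"]:
    im,X=cloud(c); x,y,z=X[...,0],X[...,1],X[...,2]
    roi=(x>.38)&(x<.66)&(y>-.42)&(y<-.08)
    top=roi&(z>.063)&(z<.095)
    r=cv2.minAreaRect(X[top][:,:2].astype(np.float32)); print(c,"box",r, "ztop med",np.median(z[top]))
    white=top&(im.min(-1)>165)&(np.hypot(x-.495,y+.228)<.085)
    p=X[white]; cc,rr=circle(p[:,:2]); print("bezel",len(p),cc,rr,np.median(p[:,2]))
    k=roi&(z>.098)&(z<.14)
    for n,m in [("crank",k&(y>-.3)),("bolt",k&(y<-.3))]:
        q=X[m]; print(n,len(q),*( (q.mean(0).round(4),q.min(0).round(4),q.max(0).round(4)) if len(q) else ()))
E
```

```text
scene box ((0.49323171377182007, -0.25835996866226196), (0.23594504594802856, 0.15477213263511658), 82.3314208984375) ztop med 0.07402696100270445
bezel 4 [ 0.50677853 -0.23206437] 0.0600128610571282 0.0760730368353609
crank 146 [ 0.5294 -0.2311  0.1151] [ 0.5225 -0.244   0.098 ] [ 0.5421 -0.2246  0.1275]
bolt 82 [ 0.482  -0.3305  0.1092] [ 0.4739 -0.3414  0.098 ] [ 0.4923 -0.3237  0.1165]
top box ((0.5002020001411438, -0.2606830596923828), (0.2342286854982376, 0.1603413224220276), 82.26296997070312) ztop med 0.07254551809551982
bezel 653 [ 0.5005459  -0.22601919] 0.059759116697930166 0.07402242969864453
crank 54 [ 0.5348 -0.237   0.1218] [ 0.5263 -0.2455  0.1   ] [ 0.5432 -0.2286  0.1283]
bolt 45 [ 0.4869 -0.3344  0.1131] [ 0.4779 -0.342   0.1087] [ 0.4948 -0.3274  0.1193]
```

```bash
cat > arm.py <<'E'
from station import ctrl,get_state
import numpy as np
YAW=-0.135; Q=[0,np.cos(YAW/2),np.sin(YAW/2),0]; R=0.036
def force(n=1):
    return np.mean([get_state()["contact_force"] for _ in range(n)],0)
E
python3 - <<'E'
from arm import *
k=np.array([.534,-.2365])
ctrl.movep([*k,.17],Q)
ctrl.pause(.2); s=get_state(); tare=force(); print(s["time"],s["tcp_pos"],tare,force())
np.save("tare.npy",tare)
ctrl.movel([*k,.094],max_speed=.08)
print(get_state()["time"],force()-tare)
ctrl.close_gripper(30); ctrl.pause(.2)
s=get_state(); print(s["time"],s["tcp_pos"],s["width"],s["gripper_force"],s["contact_force"]-tare)
# timing and feel: 1 mm steps tangentially (+y-ish)
th=np.arctan2(k[1]+.2255,k[0]-.4995)
p=k.copy()
for i in range(4):
    p=p+.0015*np.array([-np.sin(th),np.cos(th)])
    ctrl.movel([*p,.094],max_speed=.03)
    s=get_state(); print(round(s["time"],3),(s["tcp_pos"][:2]-p).round(4),(s["contact_force"]-tare).round(2))
E
```

```text
3.0667 [ 0.53369812 -0.2373759   0.17004008] [ 0.17757528 -0.55000296 -0.42323618] [ 0.17757528 -0.55000296 -0.42323618]
4.1667 [ 0.029605    1.14418225 -0.17114216]
4.9833 [ 0.53401975 -0.23654731  0.09416383] 0.018537334259725945 29.301670999266207 [-1.78969933  0.80959271  3.50603542]
5.233 [ 0. -0.] [-1.13  0.33  4.16]
5.483 [-0.      0.0001] [-1.6   0.21  5.41]
5.733 [-0.0001  0.0002] [-2.23  0.4   5.78]
5.983 [-0.0004  0.0002] [-1.79  0.92  6.06]
```

```bash
cat >> arm.py <<'E'
import json,os
from meas import circle
from scipy.optimize import least_squares
class Dial:
    def __init__(s):
        s.tare=np.load("tare.npy"); s.z=.094; s.log=[]
        s.c=np.array([.4995,-.2255]); s.a=None
        if os.path.exists("dial.json"):
            d=json.load(open("dial.json")); s.c=np.array(d["c"]); s.z=d["z"]; s.a=d["a"]
        s.a=s.angle(s.a or 0)
    def save(s): json.dump(dict(c=list(s.c),z=s.z,a=s.a),open("dial.json","w"))
    def angle(s,near):          # dial angle from the TCP, unwrapped
        d=get_state()["tcp_pos"][:2]-s.c; a=np.arctan2(d[1],d[0])-YAW
        return a+2*np.pi*np.round((near-a)/(2*np.pi))
    def step(s,a,speed,g=1.0e-4):  # go to angle a; returns the resistance at the crank
        sg=np.sign(a-s.a); b=a+YAW; r=np.array([np.cos(b),np.sin(b)]); t=np.array([-r[1],r[0]])
        ctrl.movel([*(s.c+R*r),s.z],max_speed=speed)
        st=get_state(); f=st["contact_force"]-s.tare
        fr=f[:2]@r; res=-sg*(f[:2]@t); s.a=a
        s.c=s.c+np.clip(g*fr,-.0004,.0004)*r; s.z+=np.clip(3e-5*f[2],-2e-4,2e-4)
        s.log.append([st["time"],a,res,fr,f[2],*st["tcp_pos"][:2]]); s.save()
        return res
    def free(s,goal,da=.33,speed=.1,limit=13):
        n=int(np.ceil(abs(goal-s.a)/da))
        for a in np.linspace(s.a,goal,n+1)[1:]:
            if (f:=s.step(a,speed))>limit: print("LIMIT",a,f); return False
        return True
    def search(s,sg,end,thr=9.):
        f=0
        while sg*(end-s.a)>0:
            f=s.step(s.a+sg*(.0017 if f<5 else .0008)/R,.04)
            if f>thr: return True
        return False
    def refit(s):               # axis from the logged positions
        p=np.array(s.log)[:,5:7]
        q=least_squares(lambda c:np.hypot(*(p-c).T)-R,s.c).x
        print("centre",s.c,"fit",q,"free fit",circle(p)); return q
    def show(s,n=1):
        for l in s.log[::n]: print(*np.round(l,4))
E
python3 - <<'E'
from arm import *
d=Dial(); print("start",d.a)
ok=d.free(2.9); d.show(); d.refit(); print(d.c,d.z,ok)
E
```

```text
start -0.005142873000191839
6.25 0.3177 -1.5923 -1.5624 5.3756 0.535 -0.2179
6.5167 0.6404 -2.2978 -0.0537 3.5721 0.5309 -0.2073
6.7833 0.9632 -2.3456 1.1937 2.94 0.5237 -0.1986
7.05 1.286 -1.0425 2.9086 1.6333 0.5137 -0.1923
7.3167 1.6088 -1.3811 1.9209 1.6982 0.5024 -0.1896
7.5833 1.9316 -0.9541 -0.3947 -1.0734 0.4909 -0.1905
7.85 2.2544 -1.4131 -1.6003 -2.889 0.4805 -0.195
8.1167 2.5772 -0.4675 0.2076 -2.9607 0.472 -0.2024
8.3833 2.9 -0.1283 -0.4764 -2.8269 0.4662 -0.2123
centre [ 0.49968021 -0.2251654 ] fit [ 0.49973345 -0.22544025] free fit (array([ 0.49972647, -0.22552444]), np.float64(0.03606659692637495))
[ 0.49968021 -0.2251654 ] 0.09416407159658619 True
```

```bash
python3 - <<'E'
from arm import *
d=Dial(); s=get_state(); print("start",d.a,s["width"],s["gripper_force"])
ok=d.search(1,6.5); print(ok); d.show(4); print(); d.log=d.log[-5:]; d.show()
print(get_state()["width"],(get_state()["contact_force"]-d.tare))
E
```

```text
start 2.9088587981495344 0.018509598049279874 30.173649843782187
True
8.6333 2.9561 0.9279 -0.3573 -0.6796 0.4658 -0.2135
9.6333 3.145 0.5577 0.3297 1.0648 0.464 -0.2207
10.6333 3.3339 2.1258 -0.378 0.496 0.4638 -0.2275
11.6333 3.5227 1.4495 0.8284 -0.0653 0.4648 -0.2342
12.6333 3.7116 2.39 0.5516 0.3295 0.4671 -0.2407
13.6333 3.9005 2.0444 -0.6872 -0.0099 0.4705 -0.2465
14.6333 4.0894 2.5175 0.9462 0.2623 0.475 -0.2516
15.6333 4.2783 2.8606 0.5396 0.5714 0.4803 -0.2557
16.6333 4.4672 3.1878 0.783 -1.0584 0.4864 -0.2589
17.6333 4.6061 6.9456 -1.0273 0.3303 0.4901 -0.2601
18.6333 4.695 9.6681 0.2577 2.9702 0.4922 -0.2607

17.6333 4.6061 6.9456 -1.0273 0.3303 0.4901 -0.2601
17.8833 4.6283 7.2274 -0.3007 1.3186 0.4906 -0.2603
18.1333 4.6505 8.0363 -0.4592 3.0211 0.4912 -0.2604
18.3833 4.6727 8.4461 -0.4721 1.7179 0.4916 -0.2605
18.6333 4.695 9.6681 0.2577 2.9702 0.4922 -0.2607
0.01802331842346412 [-9.59516416  1.21319502  2.97021346]
```

```bash
python3 - <<'E'
from arm import *
d=Dial(); print("at",d.a,d.c)
for a in (d.a-.05,d.a-.12): d.step(a,.04)
d.show(); d.log=[]
ok=d.free(-1.58,limit=12); d.show(); d.refit()
if ok:
    d.log=[]; print(d.search(-1,-3.65)); d.show(3); print(); d.log=d.log[-7:]; d.show()
print(get_state()["width"],d.a,d.angle(d.a))
E
```

```text
at 4.640488523474552 [ 0.49967051 -0.2250042 ]
18.8833 4.5905 -5.0398 0.6308 -2.3623 0.4899 -0.26
19.1333 4.5205 -2.0671 2.0825 -6.9809 0.4884 -0.2595
19.4 4.1994 -1.3901 1.6961 -5.1295 0.4777 -0.2538
19.6667 3.8783 -1.8636 1.8879 -3.9788 0.4698 -0.2453
19.9333 3.5573 -1.8436 1.7042 -2.8582 0.4651 -0.2349
20.2 3.2362 -2.196 1.1623 0.3535 0.4638 -0.2234
20.4667 2.9151 -0.9407 0.0392 -1.0486 0.4662 -0.2124
20.7333 2.594 -1.3583 0.2707 2.5005 0.4719 -0.2027
21.0 2.2729 -1.3263 1.1556 1.8042 0.4802 -0.1952
21.2667 1.9519 0.0932 1.3467 2.851 0.4907 -0.1906
21.5333 1.6308 -0.6273 2.1663 1.6797 0.5019 -0.1895
21.8 1.3097 -0.1213 1.5884 1.2095 0.513 -0.192
22.0667 0.9886 -1.1556 3.1726 1.7318 0.5229 -0.198
22.3333 0.6675 -0.9335 3.1365 -0.4068 0.5304 -0.2068
22.6 0.3465 0.6802 3.2172 -0.238 0.5347 -0.2176
22.8667 0.0254 -0.0615 2.8901 -0.8322 0.5354 -0.2292
23.1333 -0.2957 -0.6164 2.5853 -1.3393 0.5324 -0.2404
23.4 -0.6168 -1.8538 3.3743 -0.1457 0.5261 -0.2498
23.6667 -0.9378 -0.6588 2.6436 0.2873 0.5171 -0.2568
23.9333 -1.2589 -1.8324 2.2334 0.9592 0.5064 -0.2607
24.2 -1.58 -0.0991 4.1766 1
[... 420 characters left out ...]
.3356 1.281 0.5545 -0.6835 0.472 -0.2484
28.95 -2.4772 0.5221 -0.2383 -1.0012 0.4691 -0.2443
29.7 -2.6189 1.7006 0.4484 0.5917 0.4667 -0.2398
30.45 -2.7606 1.6072 0.1626 0.4942 0.465 -0.235
31.2 -2.9022 5.5642 0.4525 -1.857 0.4642 -0.2312
31.95 -2.9689 8.5981 0.3274 -1.2639 0.464 -0.2298

30.7 -2.8078 3.1831 -0.5519 -1.3302 0.4647 -0.2337
30.95 -2.855 3.9548 -0.0332 -0.4558 0.4644 -0.2324
31.2 -2.9022 5.5642 0.4525 -1.857 0.4642 -0.2312
31.45 -2.9244 7.7619 -0.182 -1.6876 0.4641 -0.2308
31.7 -2.9467 7.6103 -0.2957 -1.27 0.4641 -0.2303
31.95 -2.9689 8.5981 0.3274 -1.2639 0.464 -0.2298
32.2 -2.9911 9.0795 -0.5226 -1.7809 0.464 -0.2293
0.018540561807502912 -2.991111111111108 -2.9266964266227955
```

```bash
python3 - <<'E'
from arm import *
d=Dial(); d.c=np.array([.49971,-.2254]); d.a=d.angle(-2.95); print(d.a)
d.step(d.a+.08,.04)
d.free(-.2,limit=12)
for a in (-.12,-.06,-.02,0.): d.step(a,.03,g=0)
ctrl.pause(.3); d.show(2)
d.c=np.array([.49971,-.2254]); s=get_state(); print("angle",d.angle(0),s["tcp_pos"],s["contact_force"]-d.tare)
ctrl.ungrasp(); p=s["tcp_pos"]
ctrl.movel([p[0],p[1],.16],max_speed=.12)
ctrl.movel([.47,-.40,.2],max_speed=.25)
from meas import *
k0=pix("top",[.4997,-.2254,.076]); print(get_state()["time"],k0)
for c in ["scene","top"]:
    im,X=cloud(c); x,y,z=X[...,0],X[...,1],X[...,2]
    cv2.imwrite(f"pics/{c}1.png",im)
    m=(x>.38)&(x<.6)&(y>-.3)&(y<-.15)&(z>.098)&(z<.14); q=X[m]
    print(c,"crank",len(q),q.mean(0).round(4),((q.min(0)+q.max(0))/2).round(4)) if len(q) else 0
im=cv2.imread("pics/top1.png")[190:260,250:350]; im2=cv2.imread("pics/scene1.png")[190:270,270:390]
a=cv2.resize(im,(760,532//2*1),interpolation=cv2.INTER_CUBIC) if 0 else cv2.resize(im,None,fx=4,fy=4,interpolation=cv2.INTER_CUBIC)
b=cv2.resize(im2,(400,280),interpolation=cv2.INTER_CUBIC)
cv2.imwrite("pics/c.png",np.hstack([a,b]))
E
```

```text
-2.898192274609997
32.4833 -2.8182 -5.337 1.1402 2.2815 0.4645 -0.2327
33.0167 -2.1636 -1.8187 1.2709 2.7411 0.4756 -0.2521
33.55 -1.5091 -1.2449 1.2813 1.2576 0.4969 -0.2613
34.0833 -0.8545 -2.323 1.3753 0.3943 0.5194 -0.2555
34.6167 -0.2 -2.2952 1.2916 -0.522 0.5336 -0.2372
35.1167 -0.06 0.4401 2.6823 -0.5627 0.5348 -0.2331
35.6167 0.0 1.0158 2.0187 -1.2769 0.5352 -0.2309
angle -0.018553415843358206 [ 0.53519737 -0.23089244  0.0942909 ] [ 1.86136295 -0.06865088  0.31044531]
38.1667 [288.9923218  225.39678748]
scene crank 145 [ 0.5309 -0.2256  0.1146] [ 0.5328 -0.2279  0.113 ]
top crank 52 [ 0.5365 -0.2319  0.122 ] [ 0.5371 -0.2321  0.1201]
```

View pics/c.png

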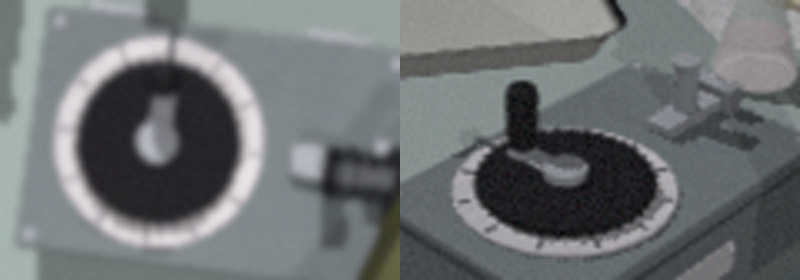

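The crank stands at the long mark: in the top crop the arm runs from the hub (157,143) up to the thick mark at (168,60). Next is the bolt.

```bash
python3 - <<'E'
from arm import *
k=np.array([.486,-.334]); u=np.array([-np.sin(YAW),np.cos(YAW)])
ctrl.movel([*k,.16],max_speed=.2); ctrl.pause(.1); t=force()
ctrl.movel([*k,.095],max_speed=.08); print(force()-t)
ctrl.close_gripper(25); s=get_state(); p0=s["tcp_pos"].copy()
print(s["time"],s["width"],p0,s["contact_force"]-t)
for i in range(1,13):
    ctrl.movel([*(p0[:2]+u*.0016*i),.095],max_speed=.04)
    s=get_state(); f=s["contact_force"]-t; tr=(s["tcp_pos"]-p0)[:2]@u
    print(round(s["time"],2),round(tr*1000,1),f.round(1))
    if -f[:2]@u>13: break
E
```

```text
[ 0.10801768  1.21601989 -0.87060349]
40.5083 0.016699981156469788 [ 0.48605295 -0.33406032  0.09522732] [-0.98622801  1.28355666  1.89142215]
40.76 1.4 [-0.8  1.   4.2]
41.01 3.2 [-2.7 -0.2  4.5]
41.26 5.0 [-1.5  0.2  5.1]
41.51 6.7 [-2.1  1.   5.9]
41.76 8.3 [-1.4  1.2  5.4]
42.01 9.9 [-2.   0.6  6.1]
42.26 11.5 [-2.8  0.4  5.4]
42.51 13.1 [-1.1  1.4  5.4]
42.76 14.7 [-1.3  0.7  6.2]
43.01 15.5 [-1.9 -2.   5.1]
43.26 15.7 [-2.5 -5.1  4.4]
43.51 15.8 [-2.3 -9.3  2.6]
```

```bash
python3 - <<'E'
from arm import *
from meas import *
p=get_state()["tcp_pos"]
ctrl.ungrasp(); ctrl.movel([p[0],p[1],.18],max_speed=.12); ctrl.movel([.42,-.40,.25],max_speed=.25)
for c in ["scene","top"]:
    im,X=cloud(c); x,y,z=X[...,0],X[...,1],X[...,2]
    cv2.imwrite(f"pics/{c}2.png",im)
    for n,m in [("crank",(y>-.3)&(y<-.15)),("bolt",(y<-.3)&(y>-.36))]:
        q=X[m&(x>.45)&(x<.56)&(z>.098)&(z<.13)]; print(c,n,len(q),q.mean(0).round(4) if len(q) else 0)
print(get_state()["time"])
E
```

```text
scene crank 146 [ 0.5308 -0.2255  0.1147]
scene bolt 84 [ 0.4839 -0.3148  0.1094]
top crank 52 [ 0.5365 -0.2319  0.122 ]
top bolt 47 [ 0.4892 -0.3186  0.113 ]
45.7917
```

View pics/scene2.png

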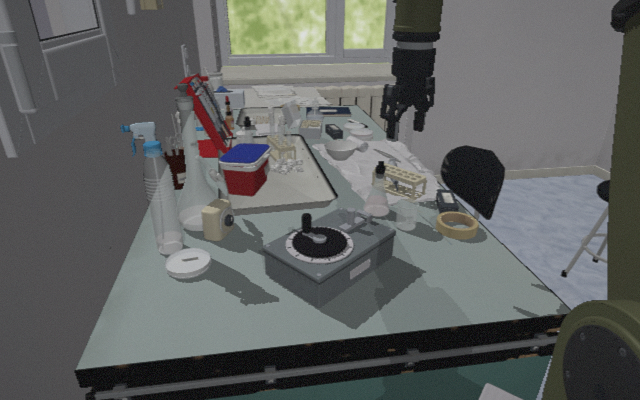

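The bolt is drawn 16 mm, the crank at (306,222) is still at the mark, the glassware is undisturbed and the arm is clear of everything.

```bash
python3 -c "
from station import ticket; print(ticket.close_job())"
```

```text
the job is handed in; nothing more can be done
None
```

The job is handed in at about 46 s: I felt both stops at under 10 N, left the crank at the long mark, drew the bolt its full 16 mm without it being blocked, and left the glassware untouched.

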